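# Snap down the three lid tabs of the large tub

### The job

The lid of the larger of the two round food tubs with grey lids is on but not locked: press down each of the three raised tabs round its rim until each lies fully down, flat over the rim. Leave the smaller tub alone, without touching it.

Things in the scene. Friction and masses are not known exactly. Their poses are not given: they have to be found in the camera images.
- large_tub: The larger round white tub, 164 mm across; flat grey lid, top 80 mm above the worktop. Fixed. Origin: centre of its underside, z up. Three white tabs on the lid point outward along its +x (tab_a) and 120 (tab_b), 240 degrees (tab_c) counter-clockwise from it seen from above. Press each straight down with closed fingers 78 mm from the axis until flat, top 90 mm above the worktop (about 5 to 8 N).
- tab_a (a joint): Tab along the tub's +x, 34 mm wide, 40 long, 5 thick; hinged 50 mm from the tub's axis, 86 mm above the worktop. Angle pressed down, rad: 0 raised (slopes up outward at 32 degrees, outer end 85 mm from the axis, 112 mm above the worktop; may start up to 0.15 lower), 0.56 flat and engaged (hard stop). Stiff: it stays wherever it is left.
- tab_b (a joint): Tab 120 degrees counter-clockwise from tab_a seen from above; same size and action: 0 raised, 0.56 rad flat and engaged.
- tab_c (a joint): Tab 240 degrees counter-clockwise from tab_a seen from above; same size and action: 0 raised, 0.56 rad flat and engaged.
- small_tub: The smaller round tub of the same make, 116 mm across, lid top 55 mm above the worktop, three tabs raised to about 85 mm; it stays unlocked and is not to be touched. Fixed. Origin: centre of its underside, on the worktop; z up.
Not all that is in view belongs to the job. Leave any pink look-alike of the large_tub alone.

How it is judged:
By the outcome, as a careful person would: the job done as asked, in the order asked, and still so for the second after the job is handed in, with the robot touching nothing.
It also fails if it takes over 32 s, if anything falls off the work surface, if the arm or the gripper's body presses on something with over 40 N, if the wrist force passes 120 N, or if a joint passes its speed limit or range.

### The arm

A 6-joint arm with a two-finger parallel gripper is mounted at the origin on a cart in front of the work surface, level with it; the furniture and walls round the work are solid. World frame = base frame: x ahead of the robot, y to its left, z up, the work surface at z = 0. Lengths are in m, angles in degrees, forces in N, time in s.
With the tool pointing down it reaches from about 0.25 to 0.725 m from the base axis. Payload 9.7 kg.
Tool frame: the origin (TCP) lies at the very end of the fingers, on their centre line; the grasp point (between the pads) lies 19 mm behind it; z points along the fingers, y is the direction in which the jaws open and shut (so a half turn about z gives the same grasp; the last joint's range is limited). The gripper opens to 85 mm and grips with 20 to 120 N. Pads are 22 mm wide; open, the fingers measure 114 mm over their backs; the gripper's body (76 mm by 85 mm) begins 54 mm behind the grasp point. The pads swing forward as they close: fully open they stand 13 mm farther back than shut.
Start: joints at [0, 4.979, 10.078, 95.1, 0, 90], TCP at [0.55, -0, 0.194] pointing down, gripper open.
Joint ranges: [-179.16, 179.16], [-48.56, 103.87], [-65.8, 70.77], [-126.05, 130.52], [-82.76, 87.17], [-180, 180]. Speed limits (degrees/s): [127.2, 127.2, 147.25, 180, 180, 180].

### API

Orientations are given as [roll, pitch, yaw] about the fixed x, y, z axes, in that order (R = Rz(yaw) Ry(pitch) Rx(roll)).
In Python, from workcell import bot gives the robot as it stands.
- The arm moves only by the shell command python3 -m pendant 'ROWS' [FORCE]. ROWS is JSON, a list that holds one entry, the list of rows, each a list of 7 numbers: the shift along the tool's x, y, z in cm, then the turn, a rotation vector about the tool's x, y, z in rad, then the opening in per cent of the stroke, from 0 (shut) to 100 (fully open). In form: [[[dx, dy, dz, ax, ay, az, gripper], ...]]. A call has 1 to 5 rows; each row shifts and turns the pose as measured when the row begins, along the tool's axes as they then stand; what a row does not reach is not made up. A row lasts 1/12 s, in which the tool goes at most 41.7 mm and 7.16 degrees, less where a joint would pass 70% of its speed; a pose out of reach is approached as far as the arm can. A call with a gripper value outside its range is refused whole. The fingers move at their own pace and stop on an object; FORCE is the grip in N (left out, the last holds). Time passes only in rows, so rows that do not move let the fingers close. It gives the time, the measured TCP pose, the force and the opening at its end, in the units of the state.
- bot.get_obs(): the state, without advancing time (a new reading comes with each control period).
- bot.camera(name): name is "scene" or "side" or "wrist"; returns the picture (480x640x3 uint8, red, green, blue); there is no depth.
- bot.get_calibration(name): a dict with "intrinsics" (3x3 intrinsics, pixels), "D" ([k1, k2, p1, p2, k3] as OpenCV has them; the pictures are not rectified), "pose" (4x4, takes a point from camera to world coordinates); the wrist camera has in their place "T_tool_cam" (4x4, takes a point from camera to tool coordinates, whose origin is the TCP and whose axes are the flange's). Camera axes: x right, y down, z forward; pixel columns grow to the right and rows downward; lengths in m; the calibration is good to about 2 mm. A picture is of the moment at which its call begins: read the wrist's pose just before it. get_calibration takes no time and is no camera call.
- bot.job_done(): hands the job in, once; it reports no verdict.
Trained networks look in the newest picture that a camera, given by its name, has taken for a name from the list of things; names that differ only in an ending like _2 or _b are one class to them, and where a whole thing is asked for, a point or a joint stands for the part that bears it (a point fixed in the world has none). Each returns a list of dicts, best first, with "confidence" (0 to 1); they miss things now and then, are a little off and sometimes report something else, mostly with a low value. They report only what shows in the picture. A call takes as long as a camera call. They do not tell look-alikes from the thing itself.
- bot.masks_of(camera, thing): "pixels" (480x640 bool, what is visible of it) and "extent" ([left, top, right, bottom] in pixels, round what is visible of it).
- bot.mark_of(camera, thing): "uv" ([column, row] in pixels: a listed point, or the origin of a listed thing).
The state is a dict: "time": time; "q": joint angles; "qd": joint speeds; "joint_efforts": joint torques, N m; "ee_pos": TCP position; "tcp_rot": TCP orientation; "wrist_force": force on the tool from outside, world axes, zero at the start; "torque": the same for the moment, N m; "opening": finger opening in m.
Only numpy, scipy, OpenCV 4.12 (cv2) and the standard library are available. Lean on these libraries where they do the work, as an engineer would, in place of code of your own. Each camera call takes 0.05 s, during which the arm holds its last target. There are 200 camera calls.

## Working session

There is one attempt and no reset: what is moved stays moved. The work goes in short steps, Python scripts to look and compute and a shell command to move; the robot and the scene stay as the last step left them, time stands still between calls to the robot, and variables do not carry over. Pictures are saved under pics/ and viewed, about 8 in all and at most 12, crops included, and the job is handed in when it is done.

```bash
mkdir -p pics; ls
cat > h.py <<'E'
import numpy as np, cv2
from workcell import bot
from scipy.spatial.transform import Rotation as R
def cam(n):
    o=bot.get_obs(); im=bot.camera(n); c=bot.get_calibration(n)
    if 'pose' in c: T=np.array(c['pose'])
    else:
        W=np.eye(4); W[:3,:3]=R.from_euler('xyz',o['tcp_rot'],degrees=True).as_matrix(); W[:3,3]=o['ee_pos']; T=W@np.array(c['T_tool_cam'])
    return im,np.array(c['intrinsics'],float),np.array(c['D'],float),T
def onplane(uv,K,D,T,z):
    p=cv2.undistortPoints(np.array(uv,float).reshape(-1,1,2),K,D)[:,0]
    d=np.c_[p,np.ones(len(p))]@T[:3,:3].T
    return T[:3,3]+d*((z-T[2,3])/d[:,2])[:,None]
def proj(P,K,D,T):
    Ti=np.linalg.inv(T); return cv2.projectPoints(np.array(P,float).reshape(-1,3),cv2.Rodrigues(Ti[:3,:3])[0],Ti[:3,3],K,D)[0][:,0]
E
python3 - <<'E'
from h import *
print(bot.get_obs())
for n in ['scene','side','wrist']:
    im,K,D,T=cam(n); cv2.imwrite(f'pics/{n}0.png',im[:,:,::-1]); print(n,T[:3,3])
    for t in ['large_tub','small_tub']:
        for m in bot.mark_of(n,t): print(t,m, onplane(m['uv'],K,D,T,0)[0])
    for m in bot.masks_of(n,'tab_a'): 
        v,u=np.nonzero(m['pixels']); print('tab',m['confidence'],m['extent'],onplane([u.mean(),v.mean()],K,D,T,.097)[0])
E
cd pics; python3 -c "
import cv2,numpy as np
cv2.imwrite('both.png',cv2.resize(np.vstack([cv2.imread('scene0.png')]),(640,480)))"
```

```text
pics
{'time': 0.0, 'q': array([-8.55579157e-05,  5.01209120e+00,  1.00352980e+01,  9.50986559e+01,
        2.25077460e-03,  8.99986988e+01]), 'qd': array([ 0.00384431, -0.00170922,  0.0268934 , -0.06861544,  0.04603801,
       -0.07231631]), 'joint_efforts': array([ 7.68234549e-04, -5.20392072e+01,  4.64802504e+01,  1.63646933e-02,
        2.23589603e-05, -6.77332673e-05]), 'ee_pos': array([5.49735231e-01, 1.18205053e-05, 1.93781140e-01]), 'tcp_rot': array([-1.79924551e+02, -2.25248611e-03,  9.00012127e+01]), 'wrist_force': array([-0.87386482, -0.65613282, -0.60164937]), 'torque': array([ 0.0329418 , -0.02492629,  0.00386337]), 'opening': 0.08524270827460655}
scene [ 0.01182927 -0.96576105  1.03157869]
large_tub {'uv': [305.3, 240.5], 'confidence': 0.87} [ 0.57058534 -0.14334081  0.        ]
large_tub {'uv': [413.8, 412.3], 'confidence': 0.79} [ 0.48552445 -0.64733827  0.        ]
small_tub {'uv': [246.7, 185.3], 'confidence': 0.73} [0.55486316 0.12230903 0.        ]
tab 0.96 [441.4, 396.5, 468.0, 415.7] [ 0.51056935 -0.70854852  0.097     ]
tab 0.83 [408.9, 345.8, 427.6, 366.9] [ 0.
[... 530 characters left out ...]
748 0.11762682 0.        ]
tab 0.66 [320.7, 247.2, 342.3, 260.7] [ 0.49357812 -0.11789974  0.097     ]
tab 0.63 [267.2, 247.7, 287.3, 262.9] [ 0.61233243 -0.08751033  0.097     ]
tab 0.61 [294.2, 220.2, 311.7, 238.7] [ 0.57826277 -0.20041624  0.097     ]
tab 0.5 [344.2, 155.1, 356.6, 167.1] [ 0.52509945 -0.58620454  0.097     ]
wrist [0.54984748 0.0662616  0.37395681]
large_tub {'uv': [326.7, 323.4], 'confidence': 0.55} [ 0.56510878 -0.14461155  0.        ]
small_tub {'uv': [323.1, 88.9], 'confidence': 0.97} [0.55900109 0.11408204 0.        ]
tab 0.88 [350.1, 301.9, 408.5, 347.9] [ 0.61112155 -0.09055612  0.097     ]
tab 0.58 [228.7, 336.3, 283.8, 370.7] [ 0.49592288 -0.12072649  0.097     ]
```

View pics/scene0.png

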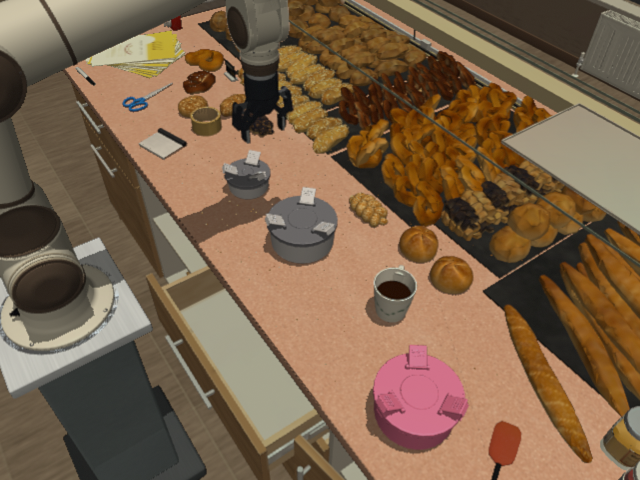

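View pics/side0.png

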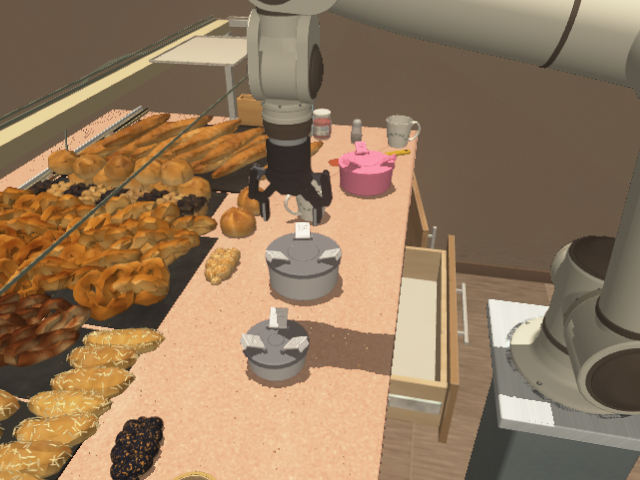

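The scene picture shows the large grey tub at about (302,228), the small one at (248,178), and the pink look-alike at (420,400). The side view agrees: large tub at (303,265), small tub at (277,348). Next I'll fit the tub pose to the tab detections from all the views.

```bash
cat > fit.py <<'E'
from h import *
from scipy.optimize import least_squares
obs=[]
for n in ['scene','side','wrist']:
    im,K,D,T=cam(n)
    for m in bot.masks_of(n,'tab_a'):
        v,u=np.nonzero(m['pixels']); uv=np.array([u.mean(),v.mean()]); P=onplane(uv,K,D,T,.097)[0]
        d=P[:2]-[.565,-.143]
        if .04<np.hypot(*d)<.1: obs.append((uv,K,D,T,int(round((np.degrees(np.arctan2(d[1],d[0]))-45)/120))%3,n))
def tabs(p,r=.0675,z=.1):
    a=p[2]+np.arange(3)*2*np.pi/3; return np.c_[p[0]+r*np.cos(a),p[1]+r*np.sin(a),np.full(3,z)]
def res(p): return np.concatenate([(proj(tabs(p,p[3],p[4])[o[4]],*o[1:4])[0]-o[0])*np.linalg.norm(o[3][:3,3]-[.565,-.143,.1])/o[1][0,0]*1e3 for o in obs])
s=least_squares(res,[.565,-.143,.78,.0675,.1],loss='soft_l1',f_scale=3)
print(s.x,np.degrees(s.x[2]),[(o[5],o[4]) for o in obs]); print(res(s.x).reshape(-1,2).round(1).tolist())
print('press',tabs(s.x,.078,.09)[:,:2].round(4).tolist())
p=s.x
for n in ['wrist','scene']:
    im,K,D,T=cam(n); im=im[:,:,::-1].copy(); a=np.linspace(0,2*np.pi,90)
    L=np.c_[p[0]+.082*np.cos(a),p[1]+.082*np.sin(a),np.full(90,.08)]
    for q in proj(L,K,D,T): cv2.circle(im,tuple(int(x) for x in q),0,(0,255,0),-1)
    for q in proj(tabs(p,.078,.107),K,D,T): cv2.circle(im,tuple(int(x) for x in q),2,(0,0,255),-1)
    if n=='scene': im=cv2.resize(im[160:280,200:360],(640,480))
    cv2.imwrite(f'pics/fit_{n}.png',im)
a,b=[cv2.imread(f'pics/fit_{n}.png') for n in ['wrist','scene']]
cv2.imwrite('pics/fit.png',cv2.resize(np.hstack([a,b]),(800,300)))
E
python3 fit.py
```

```text
[ 0.56290247 -0.14144532  0.78006552  0.06979089  0.09325552] 44.69446212805651 [('scene', 0), ('scene', 2), ('scene', 1), ('side', 1), ('side', 2), ('side', 0), ('wrist', 0), ('wrist', 1)]
[[1.0, -1.4], [-2.1, 0.5], [0.4, 2.1], [-0.6, -0.3], [-0.5, -2.8], [1.4, 0.3], [0.4, -0.9], [0.3, -0.6]]
press [[0.6184, -0.0866], [0.4877, -0.1209], [0.5827, -0.2169]]
```

View pics/fit.png

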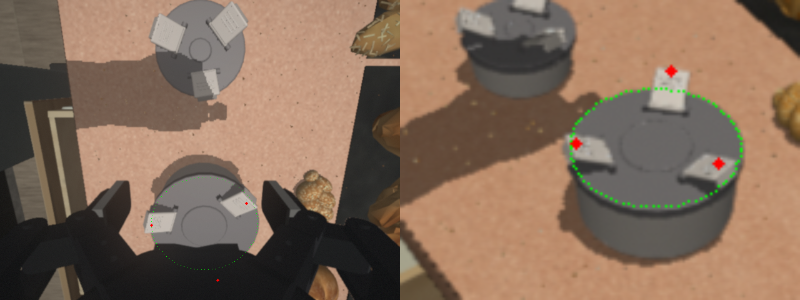

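The fitted rim and press points lie on the lid and tabs in both views. Now I'll close the fingers and move over the first tab, where tool x = world y, tool y = world x and tool z = down.

```bash
python3 -m pendant '[[[-2.2,1.7,0,0,0,0,0],[-2.2,1.7,0,0,0,0,0],[-2.2,1.7,0,0,0,0,0],[-2.1,1.8,0,0,0,0,0],[0,0,0,0,0,0,0]]]'
```

```text
time: 1.42
ee_pos: [0.6213, -0.0891, 0.1951]
tcp_rot: [179.9, -0.0, 90.2]
wrist_force: [0.5, -0.3, -0.7]
opening: 0.0257
```

```bash
python3 -m pendant '[[[0.2,-0.2,1.5,0,0,0,0],[0,0,1.5,0,0,0,0],[0,0,2,0,0,0,0],[0,0,1,0,0,0,0],[0,0,0,0,0,0,0]]]'
```

```text
time: 1.83
ee_pos: [0.6204, -0.0886, 0.1325]
tcp_rot: [179.9, -0.0, 90.1]
wrist_force: [-0.7, -0.3, -0.3]
opening: 0.0
```

```bash
python3 -m pendant '[[[0.2,-0.2,1.3,0,0,0,0],[0,0,1,0,0,0,0],[0,0,0.8,0,0,0,0],[0,0,0.7,0,0,0,0],[0,0,0.3,0,0,0,0]]]'
```

```text
time: 2.25
ee_pos: [0.6192, -0.086, 0.0929]
tcp_rot: [179.7, 0.0, 90.1]
wrist_force: [-0.4, 0.3, -0.3]
opening: -0.0003
```

```bash
python3 -m pendant '[[[0,0,0.3,0,0,0,0],[0,0,0.2,0,0,0,0]]]'
python3 - <<'E'
from h import *
im=cam('scene')[0][:,:,::-1]; a=cv2.resize(im[110:290,180:380],(400,360))
im=cam('side')[0][:,:,::-1]; b=cv2.resize(im[160:340,220:420],(400,360))
cv2.imwrite('pics/p1.png',np.hstack([a,b]))
E
```

```text
time: 2.42
ee_pos: [0.6195, -0.086, 0.0879]
tcp_rot: [179.7, 0.0, 90.1]
wrist_force: [0.2, -0.5, 0.4]
opening: -0.0002
```

View pics/p1.png

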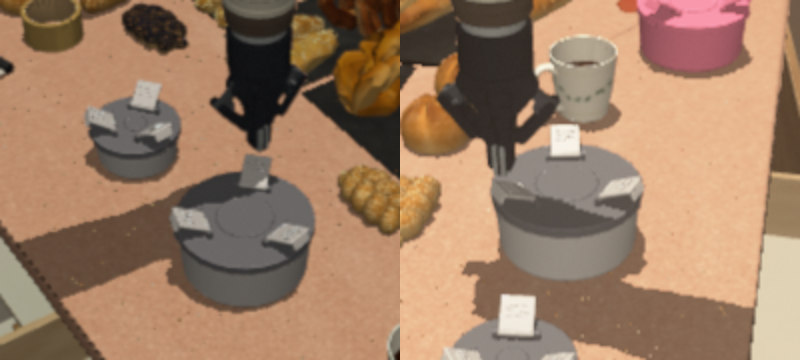

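The finger tip shows at scene (311,182) and side (345,245), above the still-raised tab. I'll triangulate the tip to check it against the reported TCP.

Run:
```python
from h import *
big=[]
for n,(x,y) in {'scene':(270,150),'side':(220,200)}.items():
    im,K,D,T=cam(n); o=bot.get_obs()
    q=proj([o['ee_pos'],o['ee_pos']+[0,0,.02]],K,D,T); print(n,q.tolist(), proj([0.6184,-.0866,.09],K,D,T))
    im=im[y:y+75,x:x+75,::-1]; im=cv2.resize(im,(400,400),interpolation=cv2.INTER_NEAREST)
    for k in q: cv2.circle(im,tuple(((k-[x,y])*400/75).astype(int).tolist()),3,(0,0,255),-1)
    big.append(im)
cv2.imwrite('pics/p2.png',np.hstack(big))
```

```text
scene [[308.7934225887128, 194.30900675508883], [308.8491056258756, 188.211096355245]] [[308.54774238 194.03737416]]
side [[271.55172791034914, 258.0481496232449], [271.0698044328359, 250.43093052128245]] [[272.09537022 257.34548597]]
```

View pics/p2.png

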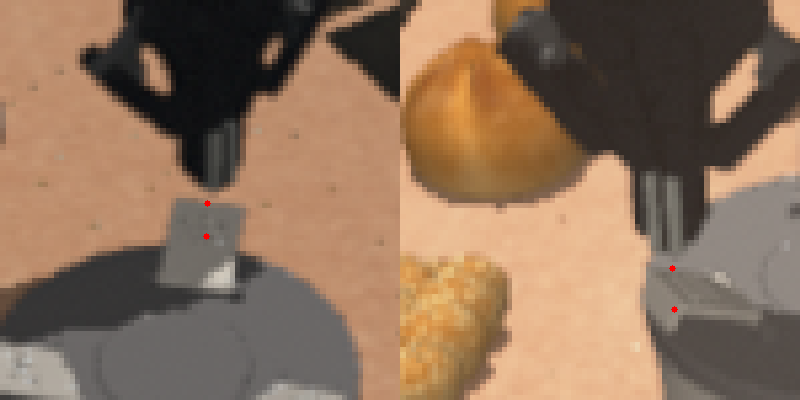

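The rendered tip is about 30 mm above the reported TCP, at the same xy in both views. I'll see whether the start pictures show the same offset, and take a new reading.

Run:
```python
from h import *
o=bot.get_obs(); print(o['time'],o['ee_pos'],o['tcp_rot'],o['q'],o['wrist_force'])
big=[]
for n,x,y in [('scene',200,75),('side',240,140)]:
    c=bot.get_calibration(n);K,D,T=[np.array(c[k],float) for k in('intrinsics','D','pose')]
    im=cv2.imread(f'pics/{n}0.png')
    q=proj([[.55,0,.194],[.55,0,.224]],K,D,T); print(n,q.tolist())
    im=cv2.resize(im[y:y+100,x:x+100],(400,400),interpolation=cv2.INTER_NEAREST)
    for k in q: cv2.circle(im,tuple(((k-[x,y])*4).astype(int).tolist()),3,(0,0,255),-1)
    big.append(im)
cv2.imwrite('pics/p3.png',np.hstack(big))
```

```text
2.6167 [ 0.61956342 -0.08609647  0.08832239] [1.79648366e+02 1.28714133e-02 9.00957026e+01] [-7.93003559e+00  1.41609223e+01  8.75685097e+00  8.42459412e+01
  3.63490663e-02  8.19743334e+01] [-0.3692654   0.4185131   0.40607647]
scene [[264.8349413495025, 151.92102165500683], [264.2217186878553, 141.67150052055246]]
side [[291.5653757300329, 242.75419635549522], [291.0811147688555, 229.2773821339299]]
```

View pics/p3.png

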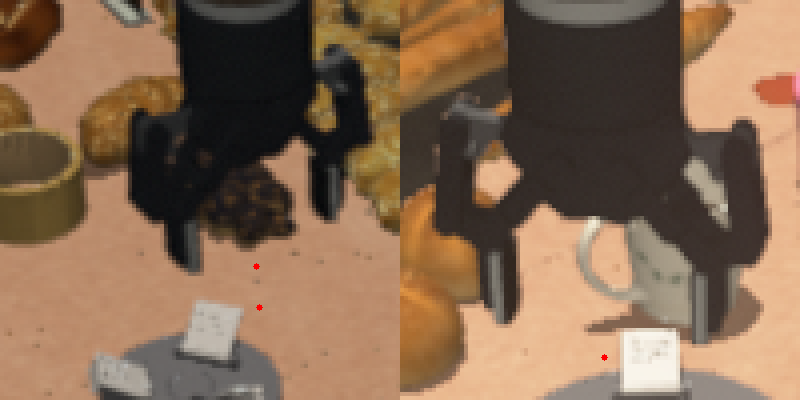

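The start pictures show the same constant offset: the tip is about 30 mm short of the stated TCP, allowing for the 13 mm swing of the open pads. So reported z ≈ 0.060 should be a flat tab. I'll go down in small steps and let the force confirm it.

```bash
for i in 1; do python3 -m pendant '[[[0,0,0.4,0,0,0,0],[0,0,0.4,0,0,0,0],[0,0,0.4,0,0,0,0]]]'; done; python3 -m pendant '[[[0,0,0.4,0,0,0,0],[0,0,0.4,0,0,0,0]]]'
```

```text
time: 2.87
ee_pos: [0.6207, -0.0863, 0.0773]
tcp_rot: [179.5, 0.0, 90.1]
wrist_force: [-0.9, -0.3, 0.2]
opening: 0.0002
time: 3.03
ee_pos: [0.6211, -0.086, 0.0687]
tcp_rot: [179.4, 0.0, 90.1]
wrist_force: [3.8, 6.2, 8.6]
opening: -0.0003
```

```bash
python3 -m pendant '[[[0,-0.2,0.4,0.01,0,0,0],[0,0,0.3,0,0,0,0]]]'; python3 -m pendant '[[[0,0,0.3,0,0,0,0],[0,0,0.2,0,0,0,0]]]'
```

```text
time: 3.2
ee_pos: [0.6215, -0.0851, 0.0628]
tcp_rot: [179.7, -0.1, 90.1]
wrist_force: [-0.0, 2.2, 5.1]
opening: -0.0001
time: 3.37
ee_pos: [0.6226, -0.084, 0.0584]
tcp_rot: [179.5, -0.2, 90.2]
wrist_force: [-0.3, 1.8, 4.7]
opening: 0.0002
```

```bash
python3 -m pendant '[[[-0.3,-0.3,0.3,0.01,0.003,0,0],[0,0,0.2,0,0,0,0]]]'; python3 -m pendant '[[[0,0,0.3,0,0,0,0],[0,0,0.2,0,0,0,0]]]'
```

```text
time: 3.53
ee_pos: [0.6202, -0.0867, 0.0537]
tcp_rot: [-180.0, -0.4, 90.2]
wrist_force: [-0.5, -0.4, 4.8]
opening: -0.0001
time: 3.7
ee_pos: [0.6206, -0.0868, 0.0527]
tcp_rot: [179.8, -0.4, 90.2]
wrist_force: [-7.9, 4.3, 22.6]
opening: 0.0001
```

Hard stop felt at reported z ≈ 0.053. I'll lift off and check with the cameras while moving to the next tab.

```bash
python3 -m pendant '[[[0,0,-2,0,0,0,0],[0,0,-3,0,0,0,0],[0,0,-2,0,0,0,0],[-3.2,-1,0,0,0.004,0,0],[-3.2,-1,0,0,0.003,0,0]]]'; python3 -m pendant '[[[-3.2,-1,0,0,0,0,0],[-3,-0.8,0,0,0,0,0],[0,0,0,0,0,0,0]]]'
cat > look.py <<'E'
from h import *
import sys
o=bot.get_obs(); print(o['time'],o['ee_pos'],o['tcp_rot'],o['wrist_force'])
im=cam('scene')[0][:,:,::-1]; a=cv2.resize(im[150:270,240:360],(400,400),interpolation=cv2.INTER_CUBIC)
im=cam('side')[0][:,:,::-1]; b=cv2.resize(im[200:320,250:370],(400,400),interpolation=cv2.INTER_CUBIC)
cv2.imwrite(sys.argv[1],np.hstack([a,b]))
E
python3 look.py pics/l1.png
```

```text
time: 4.12
ee_pos: [0.5983, -0.1498, 0.1217]
tcp_rot: [-179.7, -0.7, 90.5]
wrist_force: [0.8, 0.2, -1.0]
opening: -0.0001
time: 4.37
ee_pos: [0.5771, -0.2194, 0.1196]
tcp_rot: [-179.5, -0.6, 90.4]
wrist_force: [1.0, -0.7, 0.4]
opening: -0.0002
4.3667 [ 0.57713848 -0.219409    0.11961262] [-179.49521021   -0.57908379   90.36696509] [ 0.97228584 -0.70987847  0.35191789]
```

View pics/l1.png

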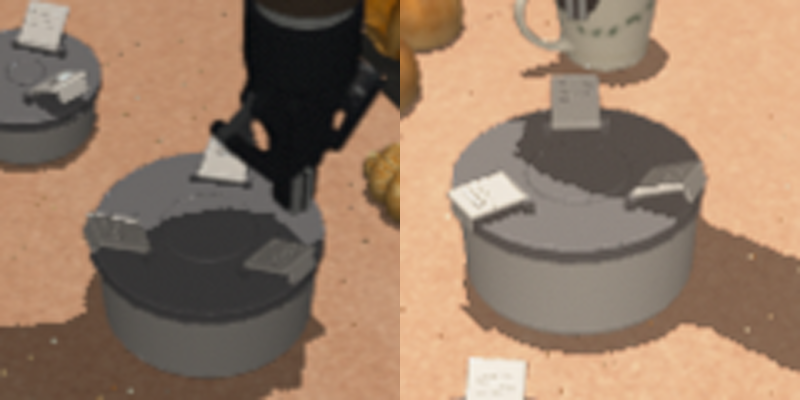

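Tab a, at side (490,195), now lies flat over the rim. The tip is over tab c, so I'll centre it and press.

```bash
python3 -m pendant '[[[0.2,0.6,1.5,-0.009,-0.01,0,0],[0,0,1.5,0,0,0,0],[0,0,1,0,0,0,0],[0,0,0.2,0,0,0,0]]]'; python3 -m pendant '[[[0,0,0.3,0,0,0,0]]]'
```

```text
time: 4.8
ee_pos: [0.5843, -0.212, 0.0752]
tcp_rot: [-180.0, -0.1, 90.5]
wrist_force: [-0.0, 0.1, -0.9]
opening: -0.0
time: 4.88
ee_pos: [0.5842, -0.2112, 0.0718]
tcp_rot: [-179.9, -0.1, 90.5]
wrist_force: [0.3, -0.2, -0.8]
opening: -0.0001
```

```bash
python3 -m pendant '[[[-0.6,-0.1,0.3,0,0,0,0],[0,0,0.3,0,0,0,0]]]'; python3 -m pendant '[[[-0.1,0,0.3,0,0,0,0],[0,0,0.3,0,0,0,0]]]';  python3 -m pendant '[[[0,0,0.3,0,0,0,0],[0,0,0.3,0,0,0,0]]]'
```

```text
time: 5.05
ee_pos: [0.5838, -0.217, 0.0662]
tcp_rot: [-179.9, -0.0, 90.6]
wrist_force: [-1.1, -5.2, 6.4]
opening: -0.0001
time: 5.22
ee_pos: [0.5845, -0.2189, 0.0617]
tcp_rot: [179.9, 0.1, 90.6]
wrist_force: [-1.4, -2.8, 5.3]
opening: 0.0002
time: 5.38
ee_pos: [0.5849, -0.2203, 0.0567]
tcp_rot: [179.8, 0.2, 90.5]
wrist_force: [-1.5, -2.5, 4.3]
opening: -0.0001
```

```bash
python3 -m pendant '[[[0.4,-0.2,0.2,0,0,0,0],[0,0,0.3,0,0,0,0]]]'; python3 -m pendant '[[[0,0,0.3,0,0,0,0],[0,0,0.3,0,0,0,0]]]'
```

```text
time: 5.55
ee_pos: [0.5835, -0.2168, 0.0525]
tcp_rot: [179.7, 0.3, 90.5]
wrist_force: [-7.7, 4.8, 32.5]
opening: 0.0001
time: 5.72
ee_pos: [0.5838, -0.2168, 0.0526]
tcp_rot: [179.4, 0.4, 90.5]
wrist_force: [-9.6, -0.6, 25.0]
opening: 0.0001
```

```bash
python3 -m pendant '[[[0,0,-2.5,0,0,0,0],[0,0,-2.5,0.01,0.007,0,0],[2.4,-2.4,-1,0,0,0,0],[2.4,-2.4,0,0,0,0,0],[2.4,-2.4,0,0,0,0,0]]]'; python3 -m pendant '[[[2.4,-2.4,0,0,0,0,0],[0,0,0,0,0,0,0]]]'
```

```text
time: 6.13
ee_pos: [0.5106, -0.1435, 0.1101]
tcp_rot: [-179.7, -0.3, 90.4]
wrist_force: [1.1, 0.2, 0.2]
opening: 0.0002
time: 6.3
ee_pos: [0.4814, -0.1148, 0.1093]
tcp_rot: [-179.5, -0.5, 90.5]
wrist_force: [-0.1, -0.5, 0.1]
opening: 0.0003
```

```bash
python3 -m pendant '[[[-0.6,0.6,1.5,-0.009,-0.009,0,0],[0,0,1.3,0,0,0,0],[0,0,0.4,0,0,0,0],[0,0,0.2,0,0,0,0]]]'; python3 -m pendant '[[[0,0,0.3,0,0,0,0]]]'
```

```text
time: 6.63
ee_pos: [0.4858, -0.1173, 0.0731]
tcp_rot: [180.0, -0.2, 90.7]
wrist_force: [-0.8, -0.1, 0.4]
opening: 0.0003
time: 6.72
ee_pos: [0.4855, -0.1171, 0.0696]
tcp_rot: [-180.0, -0.2, 90.7]
wrist_force: [-5.5, 1.5, 8.5]
opening: 0.0
```

```bash
python3 -m pendant '[[[-0.3,0.2,0.3,0,0,0,0],[0,0,0.3,0,0,0,0]]]'; python3 -m pendant '[[[-0.1,0.2,0.3,0,0,0,0],[0,0,0.3,0,0,0,0]]]';  python3 -m pendant '[[[0,0.2,0.3,0,0,0,0],[0,0,0.3,0,0,0,0]]]'
```

```text
time: 6.88
ee_pos: [0.4876, -0.1199, 0.0639]
tcp_rot: [-179.9, -0.3, 90.7]
wrist_force: [-1.0, -0.2, 5.5]
opening: -0.0001
time: 7.05
ee_pos: [0.4902, -0.1212, 0.0584]
tcp_rot: [-180.0, -0.3, 90.7]
wrist_force: [-1.2, 0.8, 4.7]
opening: 0.0001
time: 7.22
ee_pos: [0.4925, -0.1215, 0.053]
tcp_rot: [-180.0, -0.3, 90.6]
wrist_force: [-2.5, 1.4, 18.0]
opening: 0.0001
```

```bash
python3 -m pendant '[[[0,-0.4,0.3,0,0,0,0],[0,0,0.3,0,0,0,0],[0,0,0.3,0,0,0,0]]]'; python3 -m pendant '[[[0,0,-2.5,0,0,0,0],[0,0,-3,0,0,0,0],[0,0,-3,0,0,0,0],[0,0,-3,0,0,0,0],[0,0,-3,0,0,0,0]]]';python3 look.py pics/l2.png
```

```text
time: 7.47
ee_pos: [0.4932, -0.1215, 0.0527]
tcp_rot: [179.3, -0.3, 90.6]
wrist_force: [-17.2, 3.2, 30.0]
opening: -0.0002
time: 7.88
ee_pos: [0.4889, -0.1221, 0.197]
tcp_rot: [179.9, -0.5, 90.5]
wrist_force: [1.3, 0.1, -0.0]
opening: 0.0
7.8833 [ 0.48885689 -0.12207726  0.19704618] [179.89728649  -0.49128691  90.54205278] [ 1.31552333  0.1145791  -0.01345456]
```

View pics/l2.png

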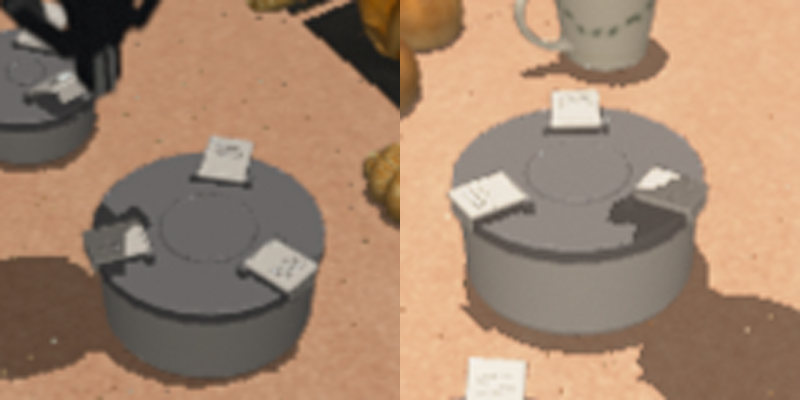

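All three tabs look flat, and all three stopped at the same reported height (0.0526–0.0527). As a last check I'll overlay the flat-tab outline.

Run:
```python
from h import *
big=[]
for n,x,y in [('scene',240,150),('side',250,200)]:
    im,K,D,T=cam(n); im=cv2.resize(im[y:y+120,x:x+120,::-1],(400,400),interpolation=cv2.INTER_CUBIC)
    for th,col in [(0,(0,0,255)),(.15,(255,0,0))]:
      for a in .78+np.arange(3)*2*np.pi/3:
        e=np.array([np.cos(a),np.sin(a),0]);t=np.array([-e[1],e[0],0]);c=np.array([.5629,-.1414,0])
        h=c+e*.05+[0,0,.086]; d=e*np.cos(th)+np.array([0,0,np.sin(th)]); nn=-e*np.sin(th)+np.array([0,0,np.cos(th)])
        q=[h+d*r+t*s+nn*.004 for r,s in [(0,-.017),(.04,-.017),(.04,.017),(0,.017)]]
        cv2.polylines(im,[((proj(q,K,D,T)-[x,y])*400/120).astype(int)],True,col,1)
    big.append(im)
cv2.imwrite('pics/ov.png',np.hstack(big))
```

```text
(no output)
```

View pics/ov.png

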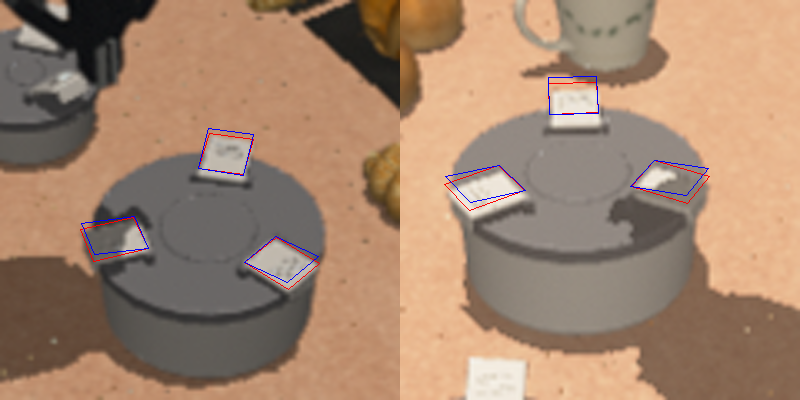

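```bash
python3 -c "
from workcell import bot
print(bot.job_done()); print(bot.get_obs()['wrist_force'])"
```

```text
the job is handed in; nothing more can be done
None
the job is handed in; nothing more can be done
```

All three tabs on the large grey tub are pressed down flat. I then lifted the arm well clear and handed the job in at about 8 s of the 32 s allowed. The hand-in itself gives no verdict.

- **Force check:** I pressed the tabs in the order a, c, b. Each gave at about 5 N, then hit a hard stop at the same reported height (0.0526–0.0527 m). Vertical force at the stop was 23–33 N; the highest total reading was about 35 N.
- **Camera check:** The last scene and side pictures match the outline of a flat tab better than one raised by 0.15 rad. The tabs sit a few mm lower in the picture than the fitted outline, so the picture alone is not exact.
- **Small tub and pink look-alike:** I never moved to the small tub or the pink one, and no unexpected contact force showed.
- **Disagreement found:** The real finger ends are about 30–37 mm higher than the reported tool position. My first press, at the stated height, touched nothing. I confirmed the offset in two camera views and went down further by feel.

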